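# Find and mark the proud boss on a safe-lock mounting plate

### The arm

A 6-joint arm with a two-finger parallel gripper is mounted at the origin on the work surface. World frame = base frame: x ahead of the robot, y to its left, z up, the work surface at z = 0. Lengths are in m, angles in rad, forces in N, time in s.
With the tool pointing down it reaches from about 0.375 to 0.9 m from the base axis. Payload 3.1 kg.
Tool frame: the origin (TCP) lies on the centre line of the jaws, within the pads' length; the fingertips stand 25 mm ahead of it and the grasp point (between the pads) lies 6 mm ahead of it (manip.tip_extent is the distance from the TCP to the fingertips, in m); z points along the fingers, y is the line along which they close (so a half turn about z gives the same grasp; the last joint's range is limited). The gripper opens to 85 mm and grips with 20 to 120 N. Pads are 22 mm wide; open, the fingers measure 114 mm over their backs; the gripper's body (76 mm by 85 mm) begins 54 mm behind the grasp point. The pads swing forward as they close: fully open they stand 13 mm farther back than shut.
Start: joints at [0.997, 0.527, 1.433, -0, 1.181, -0.178], TCP at [0.241, 0.577, 0.233] pointing down, gripper open.
Joint ranges: [-3.08, 3.08], [-0.75, 2.2], [0.22, 2.44], [-1.43, 4.57], [0, 2.65], [-2.85, 2.85]. Speed limits (rad/s): [2.79, 2.79, 3.14, 3.14, 3.14, 3.14].

### API

Orientations are given as a unit quaternion [x, y, z, w].
In Python, from station import readout, imaging, order, manip gives the robot as it stands.
- The arm moves only by the tool move_arm, never from a script. Its argument "rows" is a list of rows, each a list of 7 numbers: the turn, a rotation vector about the tool's x, y, z in degrees, then the shift along the tool's x, y, z in mm, then the closure, from 0 (fully open) to 1 (shut). A call has 1 to 12 rows; each row is the pose to reach, as a shift and turn from the pose commanded when the call began, along the tool's axes at that moment; what a row does not reach only later rows make up. A row lasts 1/12 s, in which the tool goes at most 41.7 mm and 7.16 degrees, less where a joint would pass 70% of its speed; a pose out of reach is approached as far as the arm can. A call with a gripper value outside its range is refused whole. The fingers move at their own pace and stop on an object; "squeeze" is the grip in N (left out, the last holds). Time passes only in rows, so rows that repeat a pose let the fingers close. It gives the time, the measured TCP pose, the force, the opening and the grip force at its end, in the units of the state.
- readout.sense(): the state, without advancing time (a new reading comes with each control period).
- imaging.snapshot(name): name is "side" or "top" or "wrist"; returns a dict with "img" (384x512x3 uint8, red, green, blue), "z_map" (384x512 float32, m along the optical axis (not along the pixel's ray), 0 where there is no reading), "fovy" (degrees; the focal length in pixels is half the picture's height over the tangent of half this angle, whatever the lens; pixels are square), "cx", "cy" (the principal point, pixels), "rvec" (rotation vector, rad) and "tvec" (3), from world to camera coordinates, as OpenCV has them. Camera axes: x right, y down, z forward; pixel columns grow to the right and rows downward; lengths in m; the calibration is good to about 2 mm. The wrist camera is an equidistant fisheye: a pixel r from the principal point sees the ray r / f radians off the axis. A picture is of the moment at which its call begins.
- order.sign_off(): hands the job in; it is judged then, once.
The state is a dict: "t": time; "q": joint angles; "qd": joint speeds; "tau": joint torques, N m; "tcp_pos": TCP position; "tool_rot": TCP orientation; "force": force on the tool from outside, world axes, zero at the start; "ft_torque": the same for the moment, N m; "finger_gap": opening from 0.0 (shut) to 1.0 (fully open); "gripper_force": force on a finger pad.
Only numpy, scipy, OpenCV 4.12 (cv2) and the standard library are available. Lean on these libraries where they do the work, as an engineer would, in place of code of your own. Each camera call takes 0.05 s, during which the arm holds its last target. There are 200 camera calls.

### The job

A lock rocks on this mounting plate because one of its four round bosses stands slightly proud. Take the probe from its wooden stand and touch its tip gently to the top of each boss in turn, from the robot's left to its right, to find the highest; then stand the brass weight gently, upright and centred, on that highest boss to mark it, and leave the probe put back fully home in its stand. Leave the grey lock case and the steel safe dial lying where they are.

Things in the scene. Friction and masses are not known exactly. Their poses are not given: they have to be found in the camera images.
- plate: Dark steel mounting plate screwed to the bench, 140 (x) by 290 (y) by 12 mm thick, carrying four round bosses in a zigzag row along its length. Origin: centre of its underside; z up, y along its length, roughly to the robot's left (within 0.3 rad).
- spot_1 (a point): Point on the plate's face (12 mm above the bench) on the axis of the boss that is the robot's leftmost (+y); at x 24, y 108 mm in the plate's frame. The boss top lies 16 mm above it, or 19 mm if it is the proud one.
- spot_2 (a point): Point on the plate's face (12 mm above the bench) on the axis of the boss that is the second from the left; at x -24, y 36 mm in the plate's frame. The boss top lies 16 mm above it, or 19 mm if it is the proud one.
- spot_3 (a point): Point on the plate's face (12 mm above the bench) on the axis of the boss that is the third from the left; at x 24, y -36 mm in the plate's frame. The boss top lies 16 mm above it, or 19 mm if it is the proud one.
- spot_4 (a point): Point on the plate's face (12 mm above the bench) on the axis of the boss that is the robot's rightmost (-y); at x -24, y -108 mm in the plate's frame. The boss top lies 16 mm above it, or 19 mm if it is the proud one.
- boss_a: One of the four round steel bosses (diameter 40 mm, flat tops) on the mounting plate. Three stand 16 mm above the plate's face, one (it is not told which) 19 mm; the bosses swap spots from start to start. Fixed. Origin: centre of its underside, on the plate's face.
- boss_b: One of the four round steel bosses (diameter 40 mm, flat tops) on the mounting plate. Three stand 16 mm above the plate's face, one (it is not told which) 19 mm; the bosses swap spots from start to start. Fixed. Origin: centre of its underside, on the plate's face.
- boss_c: One of the four round steel bosses (diameter 40 mm, flat tops) on the mounting plate. Three stand 16 mm above the plate's face, one (it is not told which) 19 mm; the bosses swap spots from start to start. Fixed. Origin: centre of its underside, on the plate's face.
- boss_d: One of the four round steel bosses (diameter 40 mm, flat tops) on the mounting plate. Three stand 16 mm above the plate's face, one (it is not told which) 19 mm; the bosses swap spots from start to start. Fixed. Origin: centre of its underside, on the plate's face.
- probe: Touch probe, 123 mm long, 0.2 kg, standing upright in the stand: from the tip up, a steel stem of diameter 12 mm with a round end (0 to 50 mm), a steel collar of diameter 36 mm (50 to 58 mm), and a round black handle of diameter 24 mm (58 to 123 mm; grip it around 92 mm). Origin: the end of the tip; z runs from the tip to the handle.
- probe_tip (a point): The lowest point of the probe's round tip (the probe's origin).
- stand: Dark wooden block 80 x 80 x 60 mm, fixed to the bench, with one vertical through hole of diameter 22 mm in the middle of its top. The probe's stem hangs in the hole and its collar rests flat on the block's top, so fully home the tip is 10 mm above the bench. It is at the robot's left or right of the plate. Origin: centre of its underside.
- stand_hole0 (a point): Centre of the mouth of the stand's hole, 60 mm above the bench.
- weight: Brass marking weight, 70 mm tall, 0.3 kg, upright on the bench on the other side of the plate from the stand: a round foot of diameter 36 mm (0 to 26 mm), a short cone (26 to 32 mm) and a round neck of diameter 26 mm (32 to 70 mm) to grip. Origin: centre of its foot's underside; z up.
- lock_case: Bystander: grey lock case with a brass bolt, 75 x 130 x 24 mm. Origin: centre of its underside. Leave alone.
- dial: Bystander: steel safe dial, diameter 84 mm, 34 mm tall. Origin: centre of its underside. Leave alone.
Things that resemble listed ones, but are neither listed nor needed, are in the scene too. What is shaped like the weight but red is not meant. Leave any purple look-alike of the probe alone.

How it is judged:
On the way, in this order (a step that is already met when the one before it is completed fails the run):
1. the probe's tip touches the top of the boss that is robot's leftmost (+y) (horizontal distance between probe_tip and spot_1 below 0.018 m and (contact force between probe and boss_a above 1 N or contact force between probe and boss_b above 1 N or contact force between probe and boss_c above 1 N or contact force between probe and boss_d above 1 N)), for 0.05 s.
2. the probe's tip touches the top of the boss that is second from the left (horizontal distance between probe_tip and spot_2 below 0.018 m and (contact force between probe and boss_a above 1 N or contact force between probe and boss_b above 1 N or contact force between probe and boss_c above 1 N or contact force between probe and boss_d above 1 N)), for 0.05 s.
3. the probe's tip touches the top of the boss that is third from the left (horizontal distance between probe_tip and spot_3 below 0.018 m and (contact force between probe and boss_a above 1 N or contact force between probe and boss_b above 1 N or contact force between probe and boss_c above 1 N or contact force between probe and boss_d above 1 N)), for 0.05 s.
4. the probe's tip touches the top of the boss that is robot's rightmost (-y) (horizontal distance between probe_tip and spot_4 below 0.018 m and (contact force between probe and boss_a above 1 N or contact force between probe and boss_b above 1 N or contact force between probe and boss_c above 1 N or contact force between probe and boss_d above 1 N)), for 0.05 s.
5. the brass weight stands upright on the highest boss (z of weight in the frame of plate between 0.0295 and 0.033 m and angle between weight's own z axis and vertical below 0.06 rad and linear speed of weight below 0.02 m/s and (horizontal distance between weight and spot_1 below 0.013 m or horizontal distance between weight and spot_2 below 0.013 m or horizontal distance between weight and spot_3 below 0.013 m or horizontal distance between weight and spot_4 below 0.013 m)), for 0.2 s.
At the end, for the whole second after the job is handed in: The weight stands at rest on the proud boss, upright within 0.06 rad, within 13 mm of its axis, its underside 29.5 to 33 mm above the bench (28 on an ordinary boss, 31 on the proud one); the probe rests upright in its stand, tip within 10 mm of the hole's axis and under 13 mm above the bench (all of step 5 and horizontal distance between probe_tip and stand_hole0 below 0.01 m and z of probe in the frame of stand below 0.013 m and angle between probe's own z axis and vertical below 0.06 rad and linear speed of probe below 0.02 m/s); the robot touches nothing.
It fails at once if the weight is dropped over the plate instead of being set down (contact force between the fingers and weight below 0.5 N and linear speed of weight above 0.35 m/s and (horizontal distance between weight and spot_1 below 0.03 m or horizontal distance between weight and spot_2 below 0.03 m or horizontal distance between weight and spot_3 below 0.03 m or horizontal distance between weight and spot_4 below 0.03 m)).
It fails at once if a boss is struck or pressed with more than 80 N (by the probe, the weight or the robot) (contact force between any of boss_a, boss_b, boss_c, boss_d and anything else above 80 N).
It fails at once if the lock case or the safe dial is moved more than 20 mm (distance of any of lock_case, dial from where it was at the start of the episode above 0.02 m).
It also fails if it takes over 70 s, if anything falls off the work surface, if the arm or the gripper's body presses on something with over 40 N, if the wrist force passes 120 N, or if a joint passes its speed limit or range.

## Working session

There is one attempt and no reset: what is moved stays moved. The work goes in short steps, Python scripts to look and compute and a tool call to move; the robot and the scene stay as the last step left them, time stands still between calls to the robot, and variables do not carry over. Pictures are saved under pics/ and viewed, at most 10 in all, crops included, and the job is handed in when it is done.

Besides the shell and the picture viewer there is one more tool, called after "Emit:" as a command line: name --pt "numbers of a row" for each row, then --argument value for the rest. move_arm: Moves the arm, as the interface text tells. Its arguments: {"type":"object","properties":{"rows":{"type":"array"},"squeeze":{"type":"number"}},"required":["rows"]}

```bash
ls; mkdir -p pics; cat > h.py <<'E'
import numpy as np, cv2
from station import readout, imaging, order, manip
from scipy.spatial.transform import Rotation as R
def snap(n):
    s=imaging.snapshot(n); s['f']=192/np.tan(np.radians(s['fovy'])/2)
    s['R']=R.from_rotvec(np.ravel(s['rvec'])).as_matrix(); s['t']=np.ravel(s['tvec']); s['C']=-s['R'].T@s['t']; return s
def onz(s,u,v,z):
    d=s['R'].T@np.array([(u-s['cx'])/s['f'],(v-s['cy'])/s['f'],1]); return s['C']+d*(z-s['C'][2])/d[2]
def proj(s,p):
    c=s['R']@np.array(p)+s['t']; return s['f']*c[:2]/c[2]+[s['cx'],s['cy']]
def cloud(s):
    v,u=np.mgrid[:384,:512]; z=s['z_map']
    P=np.stack([(u-s['cx'])/s['f']*z,(v-s['cy'])/s['f']*z,z],-1)
    return (P-s['t'])@s['R']
def save(n,img): cv2.imwrite('pics/'+n,img[...,::-1])
E
python3 - <<'E'
from h import *
s=readout.sense(); print(s)
a=snap('top');b=snap('side')
for x in (a,b): print(x['C'],x['fovy'],x['R'][2],(x['z_map']>0).mean())
save('a.png',a['img']); save('b.png',b['img'])
E
```

```text
pics
{'t': 0.0, 'q': array([ 9.96488259e-01,  5.28459943e-01,  1.43389958e+00, -2.46524013e-05,
        1.18140086e+00, -1.78511950e-01]), 'qd': array([ 0.00274337,  0.00096309,  0.00103683, -0.0007515 ,  0.0004381 ,
        0.00050437]), 'tau': array([-1.26588347e-04, -4.42354167e+01, -1.78026277e+01, -1.33885637e-04,
        8.28991615e-03, -1.21042623e-05]), 'tcp_pos': array([0.24055655, 0.57607849, 0.23153831]), 'tool_rot': array([ 1.96604136e-01,  9.80482350e-01, -1.01217505e-03, -3.87811782e-04]), 'force': array([-0.45858317,  0.57014854, -0.55978781]), 'ft_torque': array([-0.03990362, -0.01421219, -0.08208241]), 'gripper_force': 0.0, 'finger_gap': 1.0003639461578497}
[ 0.32317423 -0.01810346  1.22100982] 43.782805129248615 [ 0.17505222  0.00520563 -0.98454539] 0.9959564208984375
[ 0.50749551 -0.96118664  1.02820959] 47.37948634765891 [ 0.01443994  0.71219486 -0.70183329] 0.996002197265625
```

View pics/a.png

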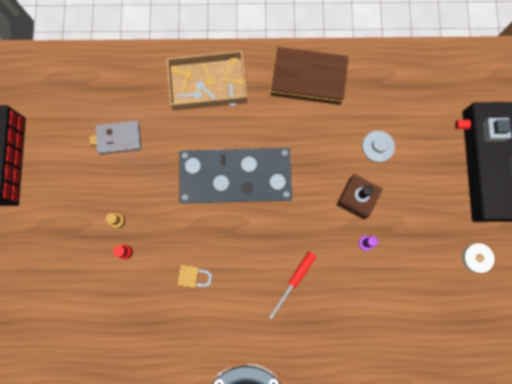

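View pics/b.png

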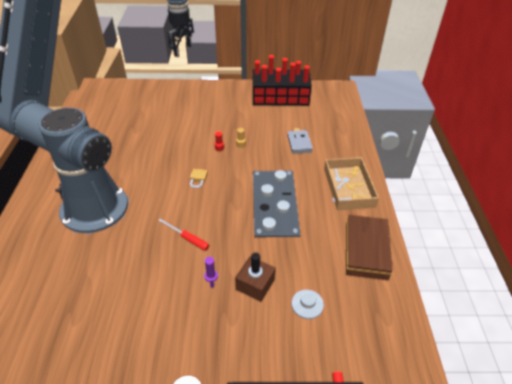

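Top view: the plate is at (236,175) with bosses at (193,165), (221,183), (249,163) and (278,181). The stand with the black-handled probe is at (360,195), on the robot's right. There are two weight candidates, brass at (115,220) and red at (123,251); brass is the one meant. There are two probe candidates, black in the stand at (364,192) and purple at (369,242); the black one is meant. I'll measure them and confirm with a crop.

```bash
python3 - <<'E'
from h import *
a=snap('top'); P=cloud(a); hsv=cv2.cvtColor(a['img'],cv2.COLOR_RGB2HSV); h,s,v=[hsv[...,i].astype(int) for i in range(3)]
def reg(m,x0,x1,y0,y1):
    r=np.zeros_like(m); r[y0:y1,x0:x1]=1; return m&r.astype(bool)
# plate
z=P[...,2]
m=reg((v<115)&(s<110)|((s<60)),165,305,135,215)
c=max(cv2.findContours(m.astype(np.uint8),0,2)[0],key=cv2.contourArea)
r=cv2.minAreaRect(c); print('plate',r)
bx=[onz(a,*q,0.012) for q in cv2.boxPoints(r)]; print(np.round(bx,4),np.mean(bx,0))
m=reg((v>150)&(s<70),165,305,145,205)
n,l,st,ce=cv2.connectedComponentsWithStats(m.astype(np.uint8))
B=[]
for i in range(1,n):
    if st[i,4]>100: B.append((onz(a,*ce[i],.028),ce[i],st[i,4],np.median(z[l==i]))); print('boss',*B[-1])
B.sort(key=lambda b:-b[0][1])
loc=np.array([[24,108],[-24,36],[24,-36],[-24,-108]])/1000; W=np.array([b[0][:2] for b in B])
lc=loc-loc.mean(0); wc=W-W.mean(0); U,_,Vt=np.linalg.svd(lc.T@wc); Rm=(U@Vt).T
print('plate centre',W.mean(0),'yaw',np.arctan2(Rm[1,0],Rm[0,0])); print(np.round(loc@Rm.T+W.mean(0),4))
# heights of objects
for nm,(x0,x1,y0,y1),zr in [('brass',(100,132,208,235),(.062,.08)),('red',(110,136,240,262),(.062,.08)),('handle',(335,385,170,220),(.11,.16)),('standtop',(335,385,170,220),(.052,.066)),('purple',(352,385,228,256),(.02,.2)),('collar',(335,385,170,220),(.066,.075))]:
    m=reg((z>zr[0])&(z<zr[1]),x0,x1,y0,y1); Q=P[m]
    if len(Q)==0: print(nm,'none');continue
    print(nm,len(Q),Q.mean(0).round(4),Q.min(0).round(4),Q.max(0).round(4))
    if nm=='standtop':
        print(cv2.minAreaRect((Q[:,:2]*1000).astype(np.float32)))
cr=np.hstack([cv2.resize(a['img'][y:y+80,x:x+80],(390,390),interpolation=2) for x,y in ((80,190),(325,170))]); save('c.png',cr)
E
```

```text
plate ((234.92869567871094, 174.93255615234375), (52.840728759765625, 111.31816864013672), 88.40885925292969)
[[ 0.6449  0.1723  0.012 ]
 [ 0.6509 -0.1183  0.012 ]
 [ 0.5114 -0.1191  0.012 ]
 [ 0.5054  0.1658  0.012 ]] [0.57815741 0.02520231 0.012     ]
boss [ 0.60322169 -0.01026868  0.028     ] [248.52475248 163.6980198 ] 202 0.027661795728770595
boss [0.60027508 0.13381493 0.028     ] [192.28140704 165.24623116] 199 0.027716991000369253
boss [0.55462678 0.06128584 0.028     ] [220.51207729 182.53623188] 207 0.031002784867310236
boss [ 0.55685725 -0.08309811  0.028     ] [277.27093596 181.25615764] 203 0.02789900877793919
plate centre [0.5787452 0.0254335] yaw 0.019454406709875874
[[ 0.6006  0.1339]
 [ 0.554   0.061 ]
 [ 0.6034 -0.0101]
 [ 0.5569 -0.083 ]]
brass 96 [0.4614 0.3232 0.0695] [0.4489 0.3106 0.0631] [0.4732 0.3372 0.0744]
red 98 [0.3828 0.3015 0.0694] [0.3717 0.2903 0.062 ] [0.3955 0.3138 0.0761]
handle 106 [ 0.5144 -0.2853  0.1296] [ 0.5041 -0.2991  0.1103] [ 0.5263 -0.275   0.1381]
standtop 865 [ 0.5141 -0.2853  0.0602] [ 0.4622 -0.3413  0.0525] [ 0.5704 -0.2342  0.066 ]
((516.0263671875, -287.53607177734375), (80.77252197265625, 81.27102661132812), 61.31889724731445)
purple 217 [ 0.3973 -0.2894  0.0919] [ 0.3823 -0.3073  0.0467] [ 0.4144 -0.2773  0.1286]
collar 70 [ 0.5125 -0.2818  0.0694] [ 0.4982 -0.304   0.0662] [ 0.5331 -0.259   0.0748]
```

View pics/c.png

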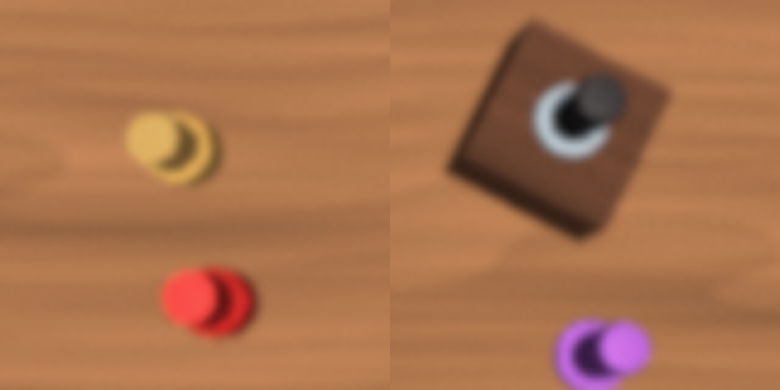

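The crop confirms it: the brass weight is at left (upper) and the black-handled probe is in the wooden stand at right. Red and purple are decoys. The depth map hints that boss 2 is proud. Next I move towards the stand.

Emit:
move_arm --pt "0 0 -22.7 -470 -320 -20 0" --pt "0 0 -22.7 -470 -320 -20 0" --pt "0 0 -22.7 -470 -320 -20 0" --pt "0 0 -22.7 -470 -320 -20 0" --pt "0 0 -22.7 -470 -320 -20 0" --pt "0 0 -22.7 -470 -320 -20 0" --pt "0 0 -22.7 -470 -320 -20 0" --pt "0 0 -22.7 -470 -320 -20 0" --pt "0 0 -22.7 -470 -320 -20 0" --pt "0 0 -22.7 -470 -320 -20 0" --pt "0 0 -22.7 -470 -320 -20 0" --pt "0 0 -22.7 -470 -320 -20 0" --squeeze 50

```text
t: 1.15
tcp_pos: [0.5109, 0.1611, 0.2498]
tool_rot: [-0.0, 1.0, 0.0, -0.0]
force: [0.3, 0.5, 0.2]
finger_gap: 0.996
gripper_force: 0.0
```

```bash
cat >> h.py <<'E'
def to(x,y,z):
    s=readout.sense(); r=R.from_quat(s['tool_rot']); M=r.as_matrix()
    D=np.array([[-1,0,0],[0,1,0],[0,0,-1.]])
    print('t',round(s['t'],2),'tcp',s['tcp_pos'].round(4),'F',s['force'].round(2),'gap',round(s['finger_gap'],3),'gf',round(s['gripper_force'],1))
    print('turn',np.degrees(R.from_matrix(M.T@D).as_rotvec()).round(2),'shift',((np.array([x,y,z])-s['tcp_pos'])@M*1000).round(1))
E
python3 -c "
from h import *
to(.5145,-.2855,.21)"
```

```text
t 1.15 tcp [0.5109 0.1611 0.2498] F [0.28 0.49 0.23] gap 0.996 gf 0.0
turn [ 0.01 -0.02  0.01] shift [  -3.5 -446.6   39.8]
```

Emit:
move_arm --pt "0 0 0 -3.5 -446.5 0 0" --pt "0 0 0 -3.5 -446.5 0 0" --pt "0 0 0 -3.5 -446.5 0 0" --pt "0 0 0 -3.5 -446.5 0 0" --pt "0 0 0 -3.5 -446.5 0 0" --pt "0 0 0 -3.5 -446.5 0 0" --pt "0 0 0 -3.5 -446.5 0 0" --pt "0 0 0 -3.5 -446.5 0 0" --pt "0 0 0 -3.5 -446.5 0 0" --pt "0 0 0 -3.5 -446.5 0 0" --pt "0 0 0 -3.5 -446.5 0 0" --pt "0 0 0 -3.5 -446.5 0 0"

```text
t: 2.15
tcp_pos: [0.5143, -0.2904, 0.2497]
tool_rot: [0.003, 1.0, -0.002, 0.001]
force: [1.2, 1.6, -0.2]
finger_gap: 1.003
gripper_force: 0.0
```

```bash
python3 - <<'E'
from h import *
to(.5145,-.2855,.21)
b=snap('side'); P=cloud(b)
z=P[...,2]; 
for nm,z0,z1 in (('handle',.072,.12),('collar/top',.066,.071),('stand',.055,.063)):
    m=(z>z0)&(z<z1)&(abs(P[...,0]-.5145)<.07)&(abs(P[...,1]+.2855)<.07); Q=P[m]; print(nm,len(Q),Q.mean(0).round(4),Q.min(0).round(4),Q.max(0).round(4))
hs=cv2.cvtColor(b['img'],cv2.COLOR_RGB2HSV); 
w=snap('wrist'); print(w['C'],w['R'][2],w['f'],w['fovy'])
save('d.png',np.hstack([w['img'][::1,56:456],cv2.resize(b['img'][220:310,200:300],(400,384))]))
E
```

```text
t 2.15 tcp [ 0.5143 -0.2904  0.2497] F [ 1.21  1.61 -0.21] gap 1.003 gf 0.0
turn [-0.25  0.1  -0.3 ] shift [-0.1  5.1 39.7]
handle 103 [ 0.511  -0.2941  0.0946] [ 0.4953 -0.3036  0.0721] [ 0.5269 -0.2817  0.12  ]
collar/top 47 [ 0.5109 -0.2926  0.0685] [ 0.4895 -0.3213  0.066 ] [ 0.5299 -0.2507  0.071 ]
stand 453 [ 0.5118 -0.2935  0.0609] [ 0.4588 -0.3398  0.0552] [ 0.5648 -0.2323  0.063 ]
[ 0.4446848  -0.28691058  0.39070831] [ 0.27536782 -0.00186943 -0.96133713] 297.3186396354542 65.70646984690485
```

View pics/d.png

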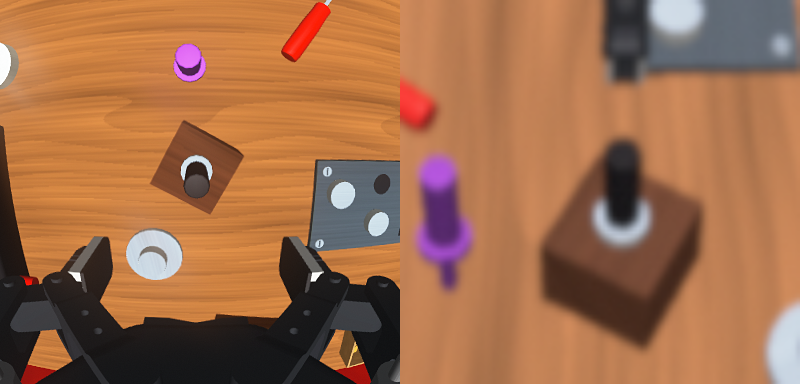

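The left half (wrist view) shows the stand and probe centred between the fingers, with the handle top at full-image (253,187) and the purple decoy behind. The right half (side view) confirms the probe is upright. I'll refine the position from the wrist view.

```bash
cat >> h.py <<'E'
def wcloud(s):
    v,u=np.mgrid[:384,:512]; dx=u-s['cx'];dy=v-s['cy']; r=np.hypot(dx,dy)+1e-9; th=r/s['f']; k=np.tan(th)/r*s['z_map']
    return (np.stack([dx*k,dy*k,s['z_map']],-1)-s['t'])@s['R']
E
python3 - <<'E'
from h import *
w=snap('wrist'); P=wcloud(w); z=P[...,2]
print(P[187,253])
nb=(abs(P[...,0]-.5145)<.07)&(abs(P[...,1]+.2855)<.07)
for nm,z0,z1 in (('top',.128,.138),('collar',.066,.072),('stand',.056,.064)):
    Q=P[nb&(z>z0)&(z<z1)]; print(nm,len(Q),Q.mean(0).round(4),((Q.min(0)+Q.max(0))/2).round(4), cv2.minAreaRect((Q[:,:2]*1000).astype(np.float32)))
# ellipse of collar by colour
hs=cv2.cvtColor(w['img'],cv2.COLOR_RGB2HSV); 
m=nb&(hs[...,1]<70)&(hs[...,2]>120)&(z>.06)&(z<.075); Q=P[m]; print(len(Q), cv2.minEnclosingCircle((Q[:,:2]*1000).astype(np.float32)))
to(.5145,-.2865,.21)
E
```

```text
[ 0.51450804 -0.2833792   0.133226  ]
top 526 [ 0.5132 -0.2867  0.1327] [ 0.5139 -0.2866  0.1316] ((513.6681518554688, -286.900390625), (22.458850860595703, 22.972118377685547), 44.960906982421875)
collar 302 [ 0.5072 -0.2868  0.0679] [ 0.5102 -0.287   0.0688] ((510.1492004394531, -287.01202392578125), (28.375545501708984, 34.62840270996094), 0.6626493334770203)
stand 3724 [ 0.5107 -0.287   0.06  ] [ 0.5145 -0.2876  0.0599] ((514.2257690429688, -286.8771667480469), (80.86509704589844, 80.12326049804688), 61.26889419555664)
309 ((514.06298828125, -286.47857666015625), 18.134639739990234)
t 2.3 tcp [ 0.5134 -0.283   0.2493] F [0.13 0.8  0.13] gap 1.0 gf 0.0
turn [ 0.1  -0.07 -0.03] shift [-1.1 -3.6 39.3]
```

Emit:
move_arm --pt "0 0 0 -0.5 -3.5 20 0" --pt "0 0 0 -0.5 -3.5 40 0" --pt "0 0 0 -0.5 -3.5 60 0" --pt "0 0 0 -0.5 -3.5 80 0" --pt "0 0 0 -0.5 -3.5 80 0" --pt "0 0 0 -0.5 -3.5 80 0" --pt "0 0 0 -0.5 -3.5 80 0" --pt "0 0 0 -0.5 -3.5 80 0"

```text
t: 2.97
tcp_pos: [0.5155, -0.2869, 0.1715]
tool_rot: [-0.001, 1.0, -0.001, 0.001]
force: [0.3, -0.6, 0.3]
finger_gap: 0.997
gripper_force: 0.0
```

```bash
python3 -c "
from h import *
to(.514,-.2868,.108)"
```

```text
t 2.97 tcp [ 0.5155 -0.2869  0.1715] F [ 0.26 -0.57  0.32] gap 0.997 gf 0.0
turn [-0.1   0.13  0.08] shift [ 1.7  0.3 63.5]
```

Emit:
move_arm --pt "0 0 0 1 0 20 0" --pt "0 0 0 1 0 40 0" --pt "0 0 0 1 0 55 0" --pt "0 0 0 1 0 63 0" --pt "0 0 0 1 0 63 0" --pt "0 0 0 1 0 63 0" --pt "0 0 0 1 0 63 0.4" --pt "0 0 0 1 0 63 0.65" --pt "0 0 0 1 0 63 0.8" --pt "0 0 0 1 0 63 1" --pt "0 0 0 1 0 63 1" --pt "0 0 0 1 0 63 1" --squeeze 50

```text
t: 3.97
tcp_pos: [0.5137, -0.2869, 0.1074]
tool_rot: [-0.0, 1.0, -0.0, 0.0]
force: [0.1, 0.6, 2.9]
finger_gap: 0.263
gripper_force: 48.8
```

```bash
python3 -c "
from h import *
to(.514,-.2868,.17)"
```

```text
t 3.97 tcp [ 0.5137 -0.2869  0.1074] F [0.15 0.62 2.94] gap 0.263 gf 48.8
turn [-0.    0.03  0.02] shift [ -0.3   0.1 -62.6]
```

Emit:
move_arm --pt "0 0 0 0 0 -15 1" --pt "0 0 0 0 0 -35 1" --pt "0 0 0 0 0 -55 1" --pt "0 0 0 0 0 -75 1" --pt "0 0 0 0 0 -85 1" --pt "0 0 0 0 0 -85 1" --pt "0 0 0 0 0 -85 1" --pt "0 0 0 0 0 -85 1" --pt "0 0 0 0 0 -85 1"

```text
t: 4.72
tcp_pos: [0.5127, -0.2863, 0.1903]
tool_rot: [-0.0, 1.0, 0.001, -0.001]
force: [-0.2, 0.3, -1.9]
finger_gap: 0.266
gripper_force: 49.2
```

```bash
python3 - <<'E'
from h import *
to(.6006,.1339,.19)
s=readout.sense(); p=s['tcp_pos']
b=snap('side'); P=cloud(b); z=P[...,2]
print([proj(b,p-[0,0,d]).round(1) for d in (-.02,.0974)])
u,v=proj(b,p-[0,0,.05]).astype(int); save('e.png',cv2.resize(b['img'][v-60:v+60,u-60:u+60],(480,480)))
E
```

```text
t 4.72 tcp [ 0.5127 -0.2863  0.1903] F [-0.18  0.27 -1.94] gap 0.266 gf 49.2
turn [ 0.12 -0.15  0.02] shift [-88.1 420.2   0.9]
[array([256. , 236.1]), array([255.6, 265. ])]
```

View pics/e.png

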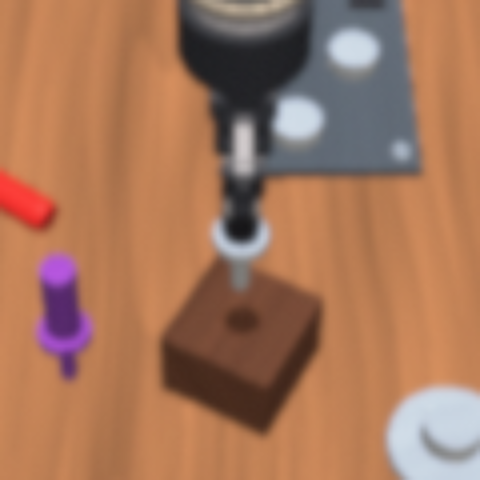

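The crop shows the probe held upright by its handle, with the stem clear of the hole at crop (243,320). Now to boss 1.

Emit:
move_arm --pt "0 0 0 -7 35 0 1" --pt "0 0 0 -15 70 0 1" --pt "0 0 0 -23 110 0 1" --pt "0 0 0 -32 150 0 1" --pt "0 0 0 -40 190 0 1" --pt "0 0 0 -48 230 0 1" --pt "0 0 0 -57 270 0 1" --pt "0 0 0 -65 310 0 1" --pt "0 0 0 -73 350 0 1" --pt "0 0 0 -81 385 0 1" --pt "0 0 0 -87 410 0 1" --pt "0 0 0 -88 420 0 1"

```text
t: 5.77
tcp_pos: [0.6016, 0.1371, 0.1909]
tool_rot: [-0.002, 1.0, 0.001, -0.0]
force: [-0.4, -0.2, -1.4]
finger_gap: 0.266
gripper_force: 49.4
```

Emit:
move_arm --pt "0 0 0 0 0 15 1" --pt "0 0 0 0 0 30 1" --pt "0 0 0 0 0 45 1" --pt "0 0 0 0 0 54 1" --pt "0 0 0 0 0 54 1" --pt "0 0 0 0 0 54 1" --pt "0 0 0 0 0 54 1"

```text
t: 6.35
tcp_pos: [0.602, 0.1326, 0.1384]
tool_rot: [0.0, 1.0, -0.0, 0.001]
force: [0.1, -0.3, -2.5]
finger_gap: 0.265
gripper_force: 49.5
```

```bash
python3 -c "
from h import *
to(.6006,.1339,.1254)"
```

```text
t 6.35 tcp [0.602  0.1326 0.1384] F [ 0.09 -0.28 -2.48] gap 0.265 gf 49.5
turn [-0.    0.06 -0.01] shift [ 1.4  1.3 13. ]
```

Emit:
move_arm --pt "0 0 0 1 1 6 1" --pt "0 0 0 1 1 9 1" --pt "0 0 0 1 1 11 1" --pt "0 0 0 1 1 12 1" --pt "0 0 0 1 1 13 1" --pt "0 0 0 1 1 13 1"

```text
t: 6.85
tcp_pos: [0.6005, 0.134, 0.1252]
tool_rot: [-0.0, 1.0, -0.0, 0.0]
force: [-0.3, 0.7, -0.3]
finger_gap: 0.262
gripper_force: 49.6
```

Emit:
move_arm --pt "0 0 0 0 0 0.5 1" --pt "0 0 0 0 0 1 1" --pt "0 0 0 0 0 1 1"

```text
t: 7.1
tcp_pos: [0.6009, 0.1341, 0.1249]
tool_rot: [-0.0, 1.0, 0.0, 0.001]
force: [-1.4, -1.0, 3.7]
finger_gap: 0.264
gripper_force: 50.0
```

Emit:
move_arm --pt "0 0 0 0 0 0.5 1" --pt "0 0 0 0 0 1 1" --pt "0 0 0 0 0 1 1"

```text
t: 7.35
tcp_pos: [0.6013, 0.134, 0.1247]
tool_rot: [-0.0, 1.0, 0.0, 0.001]
force: [-1.6, 0.1, 9.5]
finger_gap: 0.257
gripper_force: 50.5
```

Emit:
move_arm --pt "0 0 0 0 0 -10 1" --pt "0 0 0 0 0 -25 1" --pt "0 0 0 10 -15 -25 1" --pt "0 0 0 25 -38 -25 1" --pt "0 0 0 40 -61 -25 1" --pt "0 0 0 47 -73 -25 1" --pt "0 0 0 47 -73 -25 1" --pt "0 0 0 47 -73 -25 1" --pt "0 0 0 47 -73 -15 1" --pt "0 0 0 47 -73 -9 1" --pt "0 0 0 47 -73 -9 1" --pt "0 0 0 47 -73 -9 1"

```text
t: 8.35
tcp_pos: [0.5531, 0.0618, 0.1308]
tool_rot: [-0.001, 1.0, 0.0, -0.001]
force: [-0.3, -0.1, -2.4]
finger_gap: 0.263
gripper_force: 49.5
```

Emit:
move_arm --pt "0 0 0 0 0 1 1" --pt "0 0 0 0 0 2 1" --pt "0 0 0 0 0 3 1" --pt "0 0 0 0 0 3.5 1" --pt "0 0 0 0 0 3.5 1"

```text
t: 8.77
tcp_pos: [0.5534, 0.0611, 0.1284]
tool_rot: [-0.0, 1.0, -0.0, 0.0]
force: [0.1, 0.1, -2.1]
finger_gap: 0.261
gripper_force: 49.5
```

Emit:
move_arm --pt "0 0 0 0 0 0.5 1" --pt "0 0 0 0 0 1 1" --pt "0 0 0 0 0 1.5 1" --pt "0 0 0 0 0 1.5 1"

```text
t: 9.1
tcp_pos: [0.554, 0.061, 0.1279]
tool_rot: [-0.0, 1.0, -0.0, 0.001]
force: [-0.2, 0.2, 4.9]
finger_gap: 0.266
gripper_force: 50.2
```

Emit:
move_arm --pt "0 0 0 0 0 0.5 1" --pt "0 0 0 0 0 0.5 1" --pt "0 0 0 0 0 0.5 1"

```text
t: 9.35
tcp_pos: [0.5542, 0.061, 0.1278]
tool_rot: [-0.0, 1.0, -0.0, 0.001]
force: [-0.3, 0.3, 7.8]
finger_gap: 0.263
gripper_force: 50.5
```

Emit:
move_arm --pt "0 0 0 0 0 -10 1" --pt "0 0 0 0 0 -22 1" --pt "0 0 0 -10 -15 -22 1" --pt "0 0 0 -26 -38 -22 1" --pt "0 0 0 -42 -60 -22 1" --pt "0 0 0 -49 -71 -22 1" --pt "0 0 0 -49 -71 -22 1" --pt "0 0 0 -49 -71 -22 1" --pt "0 0 0 -49 -71 -12 1" --pt "0 0 0 -49 -71 -6 1" --pt "0 0 0 -49 -71 -4 1" --pt "0 0 0 -49 -71 -3 1"

```text
t: 10.35
tcp_pos: [0.601, -0.0089, 0.1281]
tool_rot: [-0.001, 1.0, 0.0, -0.002]
force: [-0.2, 0.2, -2.5]
finger_gap: 0.265
gripper_force: 49.5
```

Emit:
move_arm --pt "0 0 0 0 0 1 1" --pt "0 0 0 0 0 2 1" --pt "0 0 0 0 0 3 1" --pt "0 0 0 0 0 4 1" --pt "0 0 0 0 0 4.5 1" --pt "0 0 0 0 0 5 1" --pt "0 0 0 0 0 5 1"

```text
t: 10.93
tcp_pos: [0.6029, -0.01, 0.125]
tool_rot: [-0.0, 1.0, -0.0, 0.001]
force: [-0.6, 0.1, 0.8]
finger_gap: 0.263
gripper_force: 49.9
```

Emit:
move_arm --pt "0 0 0 0 0 0.5 1" --pt "0 0 0 0 0 1 1" --pt "0 0 0 0 0 1 1"

```text
t: 11.18
tcp_pos: [0.6032, -0.01, 0.1248]
tool_rot: [-0.0, 1.0, -0.0, 0.001]
force: [-0.8, 0.3, 6.9]
finger_gap: 0.264
gripper_force: 50.5
```

Emit:
move_arm --pt "0 0 0 0 0 -10 1" --pt "0 0 0 0 0 -22 1" --pt "0 0 0 10 -15 -22 1" --pt "0 0 0 25 -38 -22 1" --pt "0 0 0 39 -60 -22 1" --pt "0 0 0 46 -73 -22 1" --pt "0 0 0 46 -73 -22 1" --pt "0 0 0 46 -73 -22 1" --pt "0 0 0 46 -73 -12 1" --pt "0 0 0 46 -73 -7 1" --pt "0 0 0 46 -73 -7 1" --pt "0 0 0 46 -73 -7 1"

```text
t: 12.18
tcp_pos: [0.5562, -0.082, 0.1294]
tool_rot: [-0.001, 1.0, 0.0, -0.001]
force: [-0.1, -0.0, -2.2]
finger_gap: 0.263
gripper_force: 49.6
```

Emit:
move_arm --pt "0 0 0 0 0 2 1" --pt "0 0 0 0 0 4 1" --pt "0 0 0 0 0 5 1" --pt "0 0 0 0 0 6 1" --pt "0 0 0 0 0 6.5 1" --pt "0 0 0 0 0 7 1" --pt "0 0 0 0 0 7 1"

```text
t: 12.77
tcp_pos: [0.5571, -0.0829, 0.1247]
tool_rot: [-0.0, 1.0, -0.0, 0.001]
force: [-0.6, 0.8, 6.5]
finger_gap: 0.264
gripper_force: 50.6
```

Emit:
move_arm --pt "0 0 0 0 0 0.3 1" --pt "0 0 0 0 0 0.3 1" --pt "0 0 0 0 0 -20 1" --pt "0 0 0 0 0 -45 1" --pt "0 0 0 0 0 -66 1" --pt "0 0 0 0 0 -66 1" --pt "0 0 0 0 0 -66 1"

```text
t: 13.35
tcp_pos: [0.5571, -0.0833, 0.1903]
tool_rot: [-0.0, 1.0, -0.001, 0.001]
force: [-0.6, -0.3, -2.6]
finger_gap: 0.262
gripper_force: 49.6
```

```bash
python3 -c "
from h import *
to(.5137,-.2869,.19)"
```

```text
t 13.35 tcp [ 0.5571 -0.0833  0.1903] F [-0.6  -0.33 -2.57] gap 0.262 gf 49.6
turn [-0.06  0.16  0.02] shift [  43.5 -203.6    0.4]
```

Emit:
move_arm --pt "0 0 0 6 -30 0 1" --pt "0 0 0 14 -65 0 1" --pt "0 0 0 22 -100 0 1" --pt "0 0 0 29 -135 0 1" --pt "0 0 0 36 -170 0 1" --pt "0 0 0 41 -192 0 1" --pt "0 0 0 43.5 -203.5 0 1" --pt "0 0 0 43.5 -203.5 0 1" --pt "0 0 0 43.5 -203.5 0 1" --pt "0 0 0 43.5 -203.5 0 1" --pt "0 0 0 43.5 -203.5 0 1" --pt "0 0 0 43.5 -203.5 0 1"

```text
t: 14.35
tcp_pos: [0.5133, -0.2847, 0.1893]
tool_rot: [-0.001, 1.0, 0.0, -0.0]
force: [0.3, 0.5, -1.5]
finger_gap: 0.265
gripper_force: 49.7
```

```bash
python3 -c "
from h import *
to(.5137,-.2869,.107)"
```

```text
t 14.35 tcp [ 0.5133 -0.2847  0.1893] F [ 0.29  0.53 -1.51] gap 0.265 gf 49.7
turn [ 0.04 -0.02  0.14] shift [-0.4 -2.2 82.3]
```

Emit:
move_arm --pt "0 0 0 0 -1 10 1" --pt "0 0 0 0 -1 22 1" --pt "0 0 0 0 -1 35 1" --pt "0 0 0 0 -1 50 1" --pt "0 0 0 0 -1 65 1" --pt "0 0 0 0 -1 75 1" --pt "0 0 0 0 -1 78 1" --pt "0 0 0 0 -1 78 1" --pt "0 0 0 0 -1 78 1"

```text
t: 15.1
tcp_pos: [0.5134, -0.2875, 0.1116]
tool_rot: [-0.0, 1.0, -0.0, 0.0]
force: [-0.1, -1.1, -1.8]
finger_gap: 0.263
gripper_force: 49.7
```

```bash
python3 -c "
from h import *
to(.5137,-.2869,.107)"
```

```text
t 15.1 tcp [ 0.5134 -0.2875  0.1116] F [-0.1  -1.15 -1.8 ] gap 0.263 gf 49.7
turn [-0.02  0.03  0.04] shift [-0.3  0.6  4.6]
```

Lower the last bit and release gently.

Emit:
move_arm --pt "0 0 0 0 0 1.5 1" --pt "0 0 0 0 0 3 1" --pt "0 0 0 0 0 4.2 1" --pt "0 0 0 0 0 4.8 1" --pt "0 0 0 0 0 4.8 1" --pt "0 0 0 0 0 4.8 0.7" --pt "0 0 0 0 0 4.8 0.5" --pt "0 0 0 0 0 4.8 0.2" --pt "0 0 0 0 0 4.8 0" --pt "0 0 0 0 0 4.8 0" --pt "0 0 0 0 0 4.8 0" --pt "0 0 0 0 0 4.8 0"

```text
t: 16.1
tcp_pos: [0.5131, -0.2875, 0.1066]
tool_rot: [-0.0, 1.0, -0.0, -0.0]
force: [-0.2, 0.1, -0.9]
finger_gap: 1.0
gripper_force: 0.0
```

Emit:
move_arm --pt "0 0 0 0 0 -20 0" --pt "0 0 0 0 0 -50 0" --pt "0 0 0 0 0 -85 0" --pt "0 0 0 0 0 -120 0" --pt "0 0 0 0 0 -120 0" --pt "0 0 0 0 0 -120 0" --pt "0 0 0 0 0 -120 0"

```text
t: 16.68
tcp_pos: [0.5125, -0.2871, 0.2262]
tool_rot: [-0.0, 1.0, 0.0, -0.0]
force: [-0.8, -0.6, 0.2]
finger_gap: 1.001
gripper_force: 0.0
```

```bash
python3 - <<'E'
from h import *
to(.4605,.323,.22)
w=snap('wrist'); P=wcloud(w); z=P[...,2]
nb=(abs(P[...,0]-.5145)<.07)&(abs(P[...,1]+.2855)<.07)
for nm,z0,z1 in (('top',.128,.145),('stand',.056,.064)):
    Q=P[nb&(z>z0)&(z<z1)]; print(nm,len(Q),np.median(Q,0).round(4),cv2.minAreaRect((Q[:,:2]*1000).astype(np.float32)))
E
```

```text
t 16.68 tcp [ 0.5125 -0.2871  0.2262] F [-0.76 -0.62  0.22] gap 1.001 gf 0.0
turn [ 0.03 -0.04  0.03] shift [ 51.8 610.1   6.6]
top 621 [ 0.5127 -0.2878  0.1328] ((513.3275146484375, -287.50311279296875), (22.9241943359375, 22.851322174072266), 43.20819091796875)
stand 4165 [ 0.5074 -0.2868  0.06  ] ((514.3154907226562, -286.90838623046875), (80.60542297363281, 80.37006378173828), 61.355857849121094)
```

Emit:
move_arm --pt "0 0 0 3 35 0 0" --pt "0 0 0 6 75 0 0" --pt "0 0 0 9 115 0 0" --pt "0 0 0 12 155 0 0" --pt "0 0 0 16 195 0 0" --pt "0 0 0 20 235 0 0" --pt "0 0 0 23 275 0 0" --pt "0 0 0 27 315 0 0" --pt "0 0 0 30 355 0 0" --pt "0 0 0 33 395 0 0" --pt "0 0 0 37 435 0 0" --pt "0 0 0 40 475 0 0"

```text
t: 17.73
tcp_pos: [0.4709, 0.1891, 0.2247]
tool_rot: [-0.0, 1.0, -0.0, -0.002]
force: [0.2, -0.7, -0.4]
finger_gap: 1.0
gripper_force: 0.0
```

```bash
python3 -c "
from h import *
to(.4605,.323,.22)"
```

```text
t 17.73 tcp [0.4709 0.1891 0.2247] F [ 0.16 -0.74 -0.36] gap 1.0 gf 0.0
turn [-0.04 -0.25  0.01] shift [ 10.4 133.9   4.6]
```

Emit:
move_arm --pt "0 0 0 3 35 5 0" --pt "0 0 0 6 75 5 0" --pt "0 0 0 9 110 5 0" --pt "0 0 0 11 134 5 0" --pt "0 0 0 11 134 5 0" --pt "0 0 0 11 134 5 0" --pt "0 0 0 11 134 5 0" --pt "0 0 0 11 134 5 0"

```text
t: 18.4
tcp_pos: [0.4614, 0.3201, 0.2206]
tool_rot: [0.0, 1.0, -0.001, -0.001]
force: [0.4, -0.6, -0.3]
finger_gap: 1.001
gripper_force: 0.0
```

```bash
python3 - <<'E'
from h import *
w=snap('wrist'); P=wcloud(w); z=P[...,2]
nb=(abs(P[...,0]-.461)<.03)&(abs(P[...,1]-.323)<.035)
for nm,z0,z1 in (('top',.066,.074),('foot',.022,.03),('all',.01,.08)):
    Q=P[nb&(z>z0)&(z<z1)]; print(nm,len(Q),np.median(Q,0).round(4),cv2.minEnclosingCircle((Q[:,:2]*1000).astype(np.float32)))
m=nb&(z>.066)&(z<.074); print(w['img'][m].mean(0))
to(.4605,.323,.06)
E
```

```text
top 500 [0.4592 0.325  0.0699] ((459.6749572753906, 325.0228271484375), 12.972807884216309)
foot 189 [0.449  0.3233 0.0277] ((459.2307434082031, 324.8914489746094), 17.74076271057129)
all 902 [0.4541 0.3249 0.0688] ((459.140869140625, 324.8786926269531), 17.7617130279541)
[230.018 182.956  67.772]
t 18.45 tcp [0.4617 0.3201 0.2209] F [ 0.31 -0.15  0.39] gap 0.997 gf 0.0
turn [-0.06 -0.09 -0.08] shift [  1.    3.1 160.9]
```

Emit:
move_arm --pt "0 0 0 2 4.5 25 0" --pt "0 0 0 2 4.5 55 0" --pt "0 0 0 2 4.5 85 0" --pt "0 0 0 2 4.5 115 0" --pt "0 0 0 2 4.5 140 0" --pt "0 0 0 2 4.5 155 0" --pt "0 0 0 2 4.5 160 0" --pt "0 0 0 2 4.5 160 0" --pt "0 0 0 2 4.5 160 0"

```text
t: 19.2
tcp_pos: [0.4606, 0.3255, 0.0621]
tool_rot: [0.0, 1.0, 0.0, 0.0]
force: [0.1, -1.1, -0.3]
finger_gap: 1.001
gripper_force: 0.0
```

```bash
python3 -c "
from h import *
to(.4595,.325,.06)"
```

```text
t 19.2 tcp [0.4606 0.3255 0.0621] F [ 0.07 -1.06 -0.33] gap 1.001 gf 0.0
turn [ 0.02  0.04 -0.04] shift [ 1.1 -0.5  2.1]
```

Emit:
move_arm --pt "0 0 0 1 -0.5 2 0" --pt "0 0 0 1 -0.5 2 0.4" --pt "0 0 0 1 -0.5 2 0.6" --pt "0 0 0 1 -0.5 2 0.75" --pt "0 0 0 1 -0.5 2 1" --pt "0 0 0 1 -0.5 2 1" --pt "0 0 0 1 -0.5 2 1" --pt "0 0 0 1 -0.5 2 1" --squeeze 50

```text
t: 19.87
tcp_pos: [0.459, 0.3256, 0.0602]
tool_rot: [-0.0, 1.0, 0.0, 0.0]
force: [-0.9, -1.1, 5.1]
finger_gap: 0.269
gripper_force: 48.8
```

Emit:
move_arm --pt "0 0 0 0 0 -10 1" --pt "0 0 0 0 0 -25 1" --pt "0 0 0 0 0 -45 1" --pt "0 0 0 0 0 -60 1" --pt "0 0 0 0 0 -60 1" --pt "0 0 0 0 0 -60 1"

```text
t: 20.37
tcp_pos: [0.459, 0.3257, 0.1201]
tool_rot: [-0.0, 1.0, 0.0, 0.001]
force: [0.1, -0.8, -3.7]
finger_gap: 0.271
gripper_force: 49.3
```

```bash
python3 - <<'E'
from h import *
to(.554,.061,.12)
b=snap('side'); p=readout.sense()['tcp_pos']
u,v=proj(b,p-[0,0,.03]).astype(int); save('f.png',cv2.resize(b['img'][v-40:v+40,u-40:u+40],(400,400)))
E
```

```text
t 20.37 tcp [0.459  0.3257 0.1201] F [ 0.05 -0.78 -3.7 ] gap 0.271 gf 49.3
turn [0.04 0.07 0.03] shift [-9.490e+01 -2.647e+02  1.000e-01]
```

View pics/f.png

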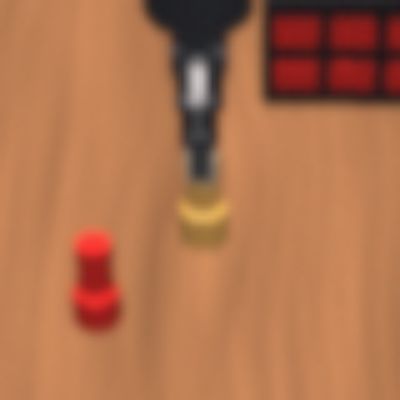

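The crop shows the brass weight hanging upright in the fingers at (203,215), with the red decoy untouched at left. Now to boss 2.

Emit:
move_arm --pt "0 0 0 -9 -25 0 1" --pt "0 0 0 -20 -55 0 1" --pt "0 0 0 -31 -87 0 1" --pt "0 0 0 -43 -120 0 1" --pt "0 0 0 -55 -153 0 1" --pt "0 0 0 -67 -186 0 1" --pt "0 0 0 -78 -218 0 1" --pt "0 0 0 -87 -243 0 1" --pt "0 0 0 -93 -259 0 1" --pt "0 0 0 -95 -264.5 0 1" --pt "0 0 0 -95 -264.5 0 1" --pt "0 0 0 -95 -264.5 0 1"

```text
t: 21.42
tcp_pos: [0.5527, 0.0616, 0.1186]
tool_rot: [0.0, 1.0, 0.0, -0.001]
force: [-0.7, 0.9, -2.6]
finger_gap: 0.264
gripper_force: 49.5
```

Emit:
move_arm --pt "0 0 0 0 0 6 1" --pt "0 0 0 0 0 13 1" --pt "0 0 0 0 0 19 1" --pt "0 0 0 0 0 23 1" --pt "0 0 0 0 0 24 1" --pt "0 0 0 0 0 24 1" --pt "0 0 0 0 0 24 1"

```text
t: 22.0
tcp_pos: [0.5539, 0.0612, 0.0955]
tool_rot: [-0.0, 1.0, 0.0, -0.0]
force: [-0.2, 0.7, -3.5]
finger_gap: 0.266
gripper_force: 49.5
```

```bash
python3 -c "
from h import *
to(.554,.061,.091)"
```

```text
t 22.0 tcp [0.5539 0.0612 0.0955] F [-0.2   0.66 -3.53] gap 0.266 gf 49.5
turn [ 0.   -0.    0.04] shift [-0.1 -0.2  4.5]
```

Emit:
move_arm --pt "0 0 0 0 0 2 1" --pt "0 0 0 0 0 3.5 1" --pt "0 0 0 0 0 4.5 1" --pt "0 0 0 0 0 5 1" --pt "0 0 0 0 0 5 1"

```text
t: 22.42
tcp_pos: [0.5542, 0.0609, 0.0912]
tool_rot: [-0.0, 1.0, -0.0, 0.0]
force: [-0.7, 0.2, 4.1]
finger_gap: 0.266
gripper_force: 50.2
```

Contact (about 7 N over baseline). Now release and retreat.

Emit:
move_arm --pt "0 0 0 0 0 0 0.7" --pt "0 0 0 0 0 0 0.55" --pt "0 0 0 0 0 0 0.3" --pt "0 0 0 0 0 0 0" --pt "0 0 0 0 0 0 0" --pt "0 0 0 0 0 0 0" --pt "0 0 0 0 0 -20 0" --pt "0 0 0 0 0 -45 0" --pt "0 0 0 0 0 -80 0" --pt "0 0 0 0 0 -115 0" --pt "0 0 0 0 0 -125 0" --pt "0 0 0 0 0 -125 0"

```text
t: 23.42
tcp_pos: [0.5562, 0.0609, 0.219]
tool_rot: [-0.0, 1.0, -0.0, 0.004]
force: [-0.3, -0.2, 0.1]
finger_gap: 1.0
gripper_force: 0.0
```

```bash
python3 - <<'E'
from h import *
to(.554,.061,.091)
w=snap('wrist'); P=wcloud(w); z=P[...,2]
nb=(abs(P[...,0]-.554)<.03)&(abs(P[...,1]-.061)<.03)
for nm,z0,z1 in (('top',.094,.106),('foot',.052,.06)):
    Q=P[nb&(z>z0)&(z<z1)]; print(nm,len(Q),np.median(Q,0).round(4),cv2.minEnclosingCircle((Q[:,:2]*1000).astype(np.float32)))
b=snap('side'); save('g.png',np.hstack([cv2.resize(b['img'][150:310,190:350],(400,400)),w['img'][:,56:456][:400] if 0 else cv2.resize(w['img'][:,56:456],(400,400))]))
E
```

```text
t 23.42 tcp [0.5562 0.0609 0.219 ] F [-0.31 -0.2   0.13] gap 1.0 gf 0.0
turn [-0.04  0.46  0.03] shift [  3.2   0.2 128. ]
top 639 [0.5541 0.0608 0.1009] ((554.7715454101562, 60.79717254638672), 13.019968032836914)
foot 190 [0.5439 0.0608 0.0583] ((554.509033203125, 60.50141906738281), 17.721803665161133)
```

View pics/g.png

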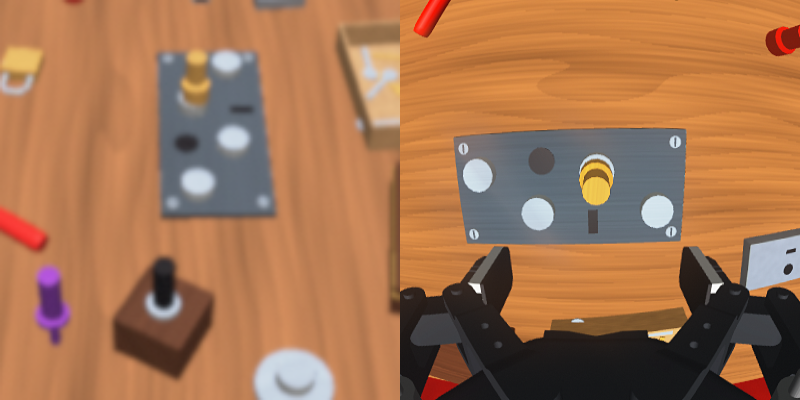

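The weight stands upright and centred on boss 2 (side crop (196,78), wrist (597,180)). The probe is home in its stand at (163,285), and the lock case and dial are untouched. Handing in.

```bash
python3 -c "
from station import order
print(order.sign_off())"
```

```text
the job is handed in; nothing more can be done
None
```

The job is handed in: all four bosses were touched left to right, the second from the left is the proud one (about 3 mm higher), and the brass weight stands centred on it with the probe back home in its stand.

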